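# Draw a canopy-frame jig in to width with its turnbuckle

## Robot

A 7-joint arm with a two-finger parallel gripper is mounted at the origin on the work surface. World frame = base frame: x ahead of the robot, y to its left, z up, the work surface at z = 0. Lengths are in m, angles in rad, forces in N, time in s.
With the tool pointing down it reaches from about 0.4 to 0.85 m from the base axis. Payload 10.4 kg.
Tool frame: the origin (TCP) lies midway between the tips of the shut fingers; the grasp point (between the pads) lies 19 mm behind it; y points along the fingers, z is the direction in which the jaws open and shut, and the axes are right-handed (so a half turn about y gives the same grasp; the last joint's range is limited). The gripper opens to 87 mm and grips with 3 to 60 N. Pads are 19 mm wide; open, the fingers measure 117 mm over their backs; the gripper's body (75 mm by 190 mm) begins 51 mm behind the grasp point.
Start: joints at [-0.023, 0.332, -0.065, 1.46, 0.022, 1.35, -0.088], TCP at [0.625, 0, 0.223] pointing down, gripper open.
Joint ranges: [-2.6, 2.6], [-0.5, 2.12], [-1.47, 1.34], [0.16, 2.42], [-1.27, 4.41], [0.06, 2.06], [-2.6, 2.6]. Speed limits (rad/s): [2.22, 2.22, 2.79, 2.79, 3.14, 3.14, 3.14].

## Interface

Orientations are given as a unit quaternion [x, y, z, w].
In Python, from bench import observe, get_image, close_job, search_frame, tip_of gives the robot as it stands. The module is installed in compiled form; this text tells all that it offers.
- The arm moves only by the tool arm_command, never from a script. Its argument "rows" is a list of rows, each a list of 4 numbers: the shift along the tool's x, y, z in m, then the turn about the tool's y in rad. A call has 1 to 10 rows; each row shifts and turns the commanded pose from where the row before left it, along the tool's axes as they then stand; what a row does not reach is not made up. A row lasts 1/10 s, in which the tool goes at most 50 mm and 8.59 degrees, less where a joint would pass 70% of its speed; a pose out of reach is approached as far as the arm can. A call is refused whole if a number of a shift passes 0.05 or a number of a turn 0.15, either way. A call with a gripper value outside its range is refused whole. "jaw" is the opening, from 0 (shut) to 1 (fully open), set as the call begins (left out, the last holds). The fingers move at their own pace and stop on an object; "squeeze" is the grip in N (left out, the last holds). Time passes only in rows, so rows that do not move let the fingers close. It gives the time, the measured TCP pose, the force and the opening at its end, in the units of the state.
- observe(): the state, without advancing time (a new reading comes with each control period).
- get_image(name): name is "scene" or "side" or "wrist"; returns a dict with "img" (420x560x3 uint8, blue, green, red), "range_z" (420x560 float32, m along the optical axis (not along the pixel's ray), 0 where there is no reading), "fx", "fy", "cx", "cy" (pixels), "rvec" (rotation vector, rad) and "tvec" (3), from world to camera coordinates, as OpenCV has them; the wrist camera has in their place "T_tool_cam" (4x4, takes a point from camera to tool coordinates, whose origin is the TCP and whose axes are the tool frame's). Camera axes: x right, y down, z forward; pixel columns grow to the right and rows downward; lengths in m; the calibration is good to about 2 mm. A picture is of the moment at which its call begins: read the wrist's pose just before it.
- close_job(): hands the job in, once; it reports no verdict.
Trained networks look in the newest picture that a camera, given by its name, has taken for a name from the list of things; names that differ only in an ending like _2 or _b are one class to them, and where a whole thing is asked for, a point or a joint stands for the part that bears it (a point fixed in the world has none). Each returns a list of dicts, best first, with "score" (0 to 1); they miss things now and then, are a little off and sometimes report something else, mostly with a low value. They report only what shows in the picture. A call takes as long as a camera call.
- search_frame(camera, target): "rect" ([centre column, centre row, width, height] in pixels, round what is visible of it).
- tip_of(camera, target): "point" ([row, column] in pixels: a listed point, or the origin of a listed thing).
The state is a dict: "time": time; "joint_positions": joint angles; "joint_vel": joint speeds; "tau": joint torques, N m; "tool_pos": TCP position; "tcp_rot": TCP orientation; "wrist_force": force on the tool from outside, world axes, zero at the start; "wrist_torque": the same for the moment, N m; "finger_gap": finger opening in m.
Only numpy, scipy, OpenCV 4.12 (cv2) and the standard library are available. Lean on these libraries where they do the work, as an engineer would, in place of code of your own. Each camera call takes 0.05 s, during which the arm holds its last target.

## Task

Turn the turnbuckle on the frame jig by its spokes, the top of the body going away from the robot, until it comes to its stop and both posts are drawn fully home against their stop blocks. Leave the mallet, the tin and the brass die where they are.

Things in the scene. Friction and masses are not known exactly. Their poses are not given: they have to be found in the camera images.
- jig: Bench jig fixed to the table: grey base plate 110 x 500 mm, 12 mm thick. Origin at the centre of its underside; z up, y along its length (the turnbuckle's axis), x across it, pointing away from the robot. Two dark stop blocks, 50 x 22 x 22 mm, are fixed on it, outer faces 132 mm either side of the middle.
- post_left: Square 40 mm post on a 90 x 50 mm sliding shoe at the jig's +y end, top 162 mm over the table. Origin under the shoe's centre, 18 mm above the jig's underside. Slides along the jig's y: 157 mm from the middle when home (shoe against stop block), up to 165 mm when slack. Driven only by the turnbuckle.
- post_right: The same post at the jig's -y end; it moves in and out together with the left one.
- axis_mid (a point): Middle of the turnbuckle on its axis, 100 mm above the jig's underside; does not turn. Its body is a level pipe along the jig's y, 32 mm thick, 154 mm long, with a hub 44 mm thick and 30 mm wide at the middle. Four 10 mm round spokes stand out from the hub at right angles, all in the jig's x-z plane through the middle, ends 75 mm from the axis.
- turnbuckle (a joint): Turnbuckle body's angle, rad: 0 slack, 6.63 at the hard stop, posts home; starts at 0.3 to 3.1. Grows as its top moves to the jig's +x; a full turn draws each post in 8 mm. A spoke is upright at each multiple of 1.571, leaning to +x as the angle grows. Stiff (4 to 7 N at a spoke), stays where left. Rise with a spoke leaning to -x as you push: a level push can bind beyond 40 degrees.
- mallet: Bystander: mallet with a wooden handle, 260 mm long, lying on the bench beyond the jig; origin on its underside.
- tin: Bystander: plain metal can, 72 mm in diameter, 85 mm high, beyond the jig; origin at the centre of its underside.
- die: Bystander: small stepped brass setting die, 40 mm in diameter, 45 mm high, on the robot's side of the jig near its left end; origin at the centre of its underside.

How it is judged:
At the end, for the whole second after the job is handed in: The turnbuckle is at its stop or within 0.35 rad (20 degrees) short of it, so each post is within 0.5 mm of its stop block, and it is at rest (value of joint turnbuckle above 6.28 rad and velocity of joint turnbuckle between -0.1 and 0.1 rad/s); the robot touches nothing.
It fails at once if the mallet is moved more than 40 mm (distance of mallet from where it was at the start of the episode above 0.04 m).
It fails at once if the tin is moved more than 40 mm (distance of tin from where it was at the start of the episode above 0.04 m).
It fails at once if the die is moved more than 40 mm (distance of die from where it was at the start of the episode above 0.04 m).
It also fails if it takes over 48 s, if anything falls off the work surface, if the arm or the gripper's body presses on something with over 40 N, if the wrist force passes 120 N, or if a joint passes its speed limit or range.

## Working session

There is one attempt and no reset: what is moved stays moved. The work goes in short steps, Python scripts to look and compute and a tool call to move; the robot and the scene stay as the last step left them, time stands still between calls to the robot, and variables do not carry over. Pictures are saved under pics/ and viewed, and the job is handed in when it is done.

Besides the shell and the picture viewer there is one more tool, called after "Emit:" in YAML: its name, and indented under it one key for each argument. arm_command: Moves the arm, as the interface text tells. Its arguments: {"type":"object","properties":{"rows":{"type":"array"},"jaw":{"type":"number"},"squeeze":{"type":"number"}},"required":["rows"]}

```bash
mkdir -p pics; python3 - <<'E'
from bench import *
import cv2,numpy as np
s=observe();print({k:np.round(v,3) for k,v in s.items()})
for n in["scene","side"]:
    d=get_image(n);cv2.imwrite(f"pics/{n}0.png",d["img"]);np.savez(f"{n}0.npz",**d)
    R=cv2.Rodrigues(np.array(d["rvec"]))[0];t=np.array(d["tvec"]);print(n,"cam at",-R.T@t)
    for k in["axis_mid","jig","post_left","post_right","die","tin","mallet"]:
        for r in tip_of(n,k)[:1]:
            v,u=r["point"];z=d["range_z"][int(round(v)),int(round(u))]
            p=np.array([(u-d["cx"])/d["fx"]*z,(v-d["cy"])/d["fy"]*z,z]);print(k,round(r["score"],2),int(u),int(v),np.round(R.T@(p-t),3))
E
```

```text
{'time': np.float64(0.0), 'joint_positions': array([-0.023,  0.333, -0.065,  1.461,  0.022,  1.35 , -0.089]), 'joint_vel': array([ 0.   ,  0.001,  0.002, -0.001, -0.   ,  0.001, -0.   ]), 'tau': array([-0.0000e+00, -6.2325e+01,  2.4000e-02, -3.8989e+01, -6.1000e-02,
        4.0000e-02,  0.0000e+00]), 'tool_pos': array([ 0.625, -0.   ,  0.222]), 'tcp_rot': array([ 0.5, -0.5,  0.5, -0.5]), 'wrist_force': array([-0.549,  0.069,  0.531]), 'wrist_torque': array([0.064, 0.054, 0.038]), 'finger_gap': np.float64(0.087)}
scene cam at [1.0490852  0.17628947 0.71854683]
axis_mid 0.87 287 192 [0.572 0.117 0.117]
jig 0.83 286 224 [0.57  0.115 0.012]
post_left 0.87 364 235 [0.601 0.269 0.044]
post_right 0.64 214 199 [ 0.555 -0.035  0.052]
die 0.57 391 203 [0.5   0.325 0.022]
tin 0.75 347 308 [0.765 0.239 0.075]
mallet 0.92 226 293 [0.741 0.025 0.021]
side cam at [ 0.49137091 -0.73943447  0.77051695]
axis_mid 0.56 254 212 [0.546 0.1   0.118]
jig 0.95 260 241 [ 0.545 -0.053  0.159]
post_left 0.75 263 198 [0.576 0.156 0.113]
post_right 0.78 257 288 [ 0.532 -0.063  0.032]
die 0.51 228 200 [0.489 0.312 0.004]
tin 0.86 316 205 [0.722 0.209 0.034]
mallet 0.9 334 265 [ 0.718 -0.016  0.027]
```

View pics/scene0.png

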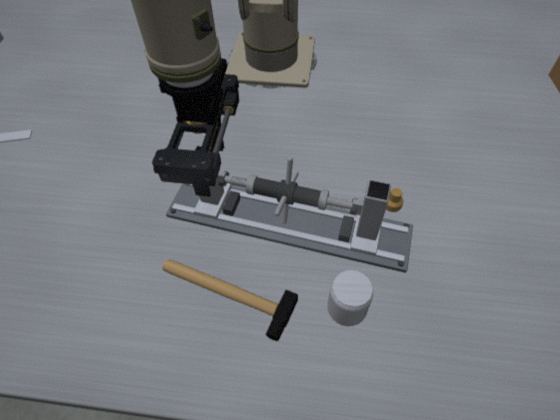

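View pics/side0.png

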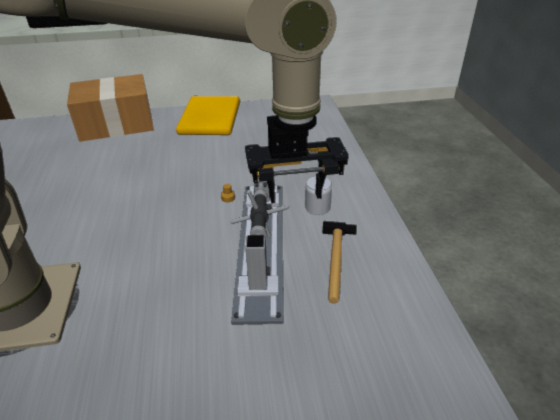

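```bash
cat > h.py <<'E'
import cv2,numpy as np
from bench import *
def RT(d): return cv2.Rodrigues(np.array(d["rvec"]))[0],np.array(d["tvec"])
def ray(d,u,v,z):
    R,t=RT(d);c=-R.T@t;r=R.T@np.array([(u-d["cx"])/d["fx"],(v-d["cy"])/d["fy"],1]);return c+r*(z-c[2])/r[2]
def cloud(d):
    R,t=RT(d);z=d["range_z"];v,u=np.mgrid[:z.shape[0],:z.shape[1]]
    P=np.stack([(u-d["cx"])/d["fx"]*z,(v-d["cy"])/d["fy"]*z,z],-1);W=(P-t)@R;W[z==0]=np.nan;return W
E
python3 - <<'E'
from h import *
for n in["scene","side"]:
    d=get_image(n)
    for k,z in[("axis_mid",.1),("jig",0),("post_left",.018),("post_right",.018),("die",0),("tin",0),("mallet",0)]:
        for r in tip_of(n,k)[:1]: print(n,k,np.round(ray(d,r["point"][1],r["point"][0],z),4))
    np.savez(f"{n}0.npz",**d)
    W=cloud(d)
    # jig plate top and post tops
    m=(np.abs(W[...,2]-.162)<.006)&(W[...,0]>.45)&(W[...,0]<.68)
    for lo,hi in[(-.1,.02),(.2,.35)]:
        q=W[m&(W[...,1]>lo)&(W[...,1]<hi)]; print("top",len(q),np.round(q.mean(0),4) if len(q) else 0, np.round([q.min(0),q.max(0)],3) if len(q) else 0)
    im=d["img"];c=(287,192) if n=="scene" else (258,215)
    crop=im[c[1]-60:c[1]+60,c[0]-80:c[0]+80];cv2.imwrite(f"pics/{n}crop.png",cv2.resize(crop,None,fx=5,fy=5,interpolation=cv2.INTER_CUBIC))
E
```

```text
scene axis_mid [0.5575 0.1115 0.1   ]
scene jig [0.7366 0.2488 0.    ]
scene post_left [0.5789 0.2759 0.018 ]
scene post_right [ 0.5298 -0.0455  0.018 ]
scene die [0.5612 0.1117 0.    ]
scene tin [0.73   0.2478 0.    ]
scene mallet [0.7253 0.0242 0.    ]
top 29 [ 0.5205 -0.0489  0.1608] [[ 0.513 -0.062  0.159]
 [ 0.526 -0.029  0.162]]
top 417 [0.5832 0.2728 0.1601] [[0.56  0.252 0.156]
 [0.603 0.293 0.164]]
side axis_mid [0.5532 0.1203 0.1   ]
side jig [0.5577 0.1097 0.    ]
side post_left [0.5782 0.2737 0.018 ]
side post_right [ 0.5371 -0.0458  0.018 ]
side die [0.4873 0.3126 0.    ]
side tin [0.7442 0.2446 0.    ]
side mallet [0.7272 0.0146 0.    ]
top 241 [ 0.5346 -0.05    0.1598] [[ 0.515 -0.069  0.156]
 [ 0.555 -0.028  0.164]]
top 0 0 0
```

View pics/scenecrop.png

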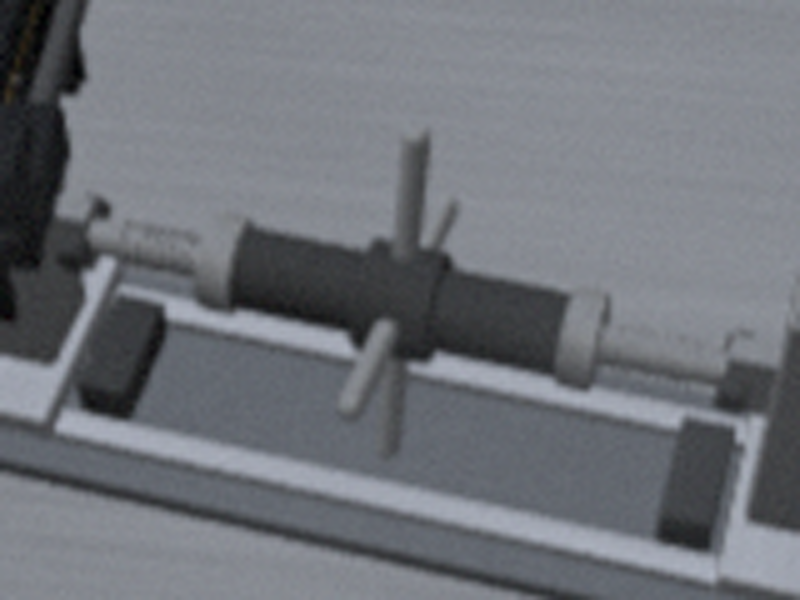

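View pics/sidecrop.png

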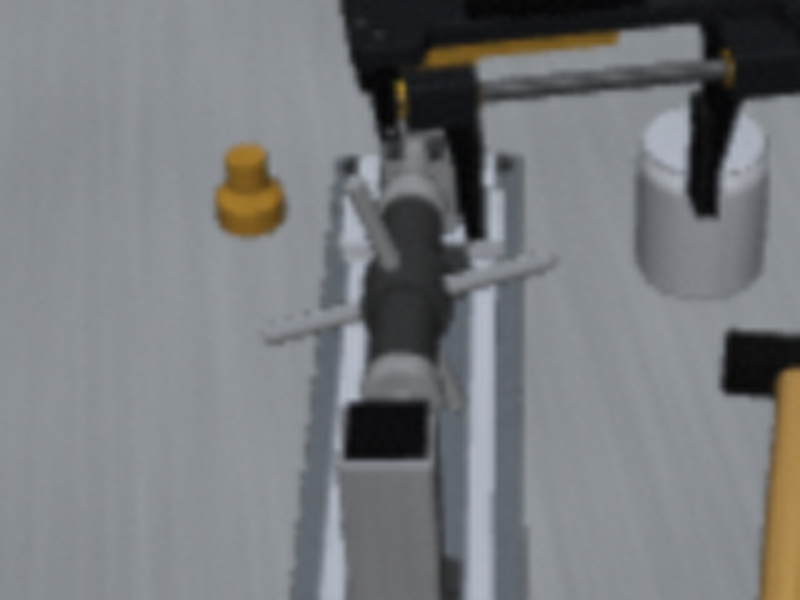

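```bash
cat >> h.py <<'E'
C=np.array([.558,.112,.1]);yaw=-0.143
c_,s_=np.cos(yaw),np.sin(yaw);RJ=np.array([[c_,-s_,0],[s_,c_,0],[0,0,1]])
def spokes(d):
    W=(cloud(d)-C)@RJ
    r=np.hypot(W[...,0],W[...,2])
    m=(np.abs(W[...,1])<.018)&(r>.03)&(r<.085)&(W[...,2]>-.078)
    q=W[m];a=np.arctan2(q[:,0],q[:,2]);w=r[m]
    return q,a,w
E
python3 - <<'E'
from h import *
for n in["scene","side"]:
    d=dict(np.load(f"{n}0.npz"));q,a,r=spokes(d)
    h,e=np.histogram(np.degrees(a),36,(-180,180));print(n,[(int(e[i]),int(h[i]),np.round(r[(np.degrees(a)>=e[i])&(np.degrees(a)<e[i+1])].max(),3),np.round(q[(np.degrees(a)>=e[i])&(np.degrees(a)<e[i+1]),1].mean(),3)) for i in range(36) if h[i]])
    # mod90 circular
    k=(np.abs(a)<2.6)
    print(len(a),np.degrees(np.angle(np.exp(4j*a[k]).mean()))/4, abs(np.exp(4j*a[k]).mean()))
E
```

```text
scene [(-110, 37, np.float64(0.073), np.float64(0.003)), (-100, 11, np.float64(0.05), np.float64(0.001)), (-30, 3, np.float64(0.067), np.float64(0.005)), (-20, 122, np.float64(0.077), np.float64(0.002)), (50, 1, np.float64(0.031), np.float64(0.002)), (60, 85, np.float64(0.073), np.float64(0.001)), (70, 15, np.float64(0.074), np.float64(0.003)), (150, 46, np.float64(0.068), np.float64(0.001)), (160, 34, np.float64(0.07), np.float64(0.002))]
354 -17.496053085749633 0.9374748851006504
side [(-120, 3, np.float64(0.058), np.float64(-0.001)), (-110, 57, np.float64(0.072), np.float64(-0.001)), (-100, 8, np.float64(0.059), np.float64(-0.0)), (-30, 8, np.float64(0.071), np.float64(-0.0)), (-20, 61, np.float64(0.075), np.float64(-0.002)), (-10, 4, np.float64(0.045), np.float64(-0.001)), (60, 44, np.float64(0.075), np.float64(0.0)), (70, 34, np.float64(0.074), np.float64(-0.002)), (150, 22, np.float64(0.072), np.float64(-0.001)), (160, 12, np.float64(0.069), np.float64(-0.003))]
253 -17.000213583777427 0.9589885042025783
```

```bash
python3 - <<'E'
from h import *
from scipy.spatial.transform import Rotation as Ro
R=Ro.from_quat([.5,-.5,.5,-.5]).as_matrix();print(R.round(2))
print((C+RJ@[-.07,0,.02]).round(4))
E
```

```text
[[ 0.  0.  1.]
 [-1.  0.  0.]
 [ 0. -1.  0.]]
[0.4887 0.122  0.12  ]
```

Emit:
arm_command:
  rows:
    - [-0.0205,0,-0.0235,0]
    - [-0.0205,0,-0.0235,0]
    - [-0.0205,0,-0.0235,0]
    - [-0.0205,0,-0.0235,0]
    - [-0.0205,0,-0.0235,0]
    - [-0.0205,0,-0.0235,0]
    - [0,0,0,0.07]
    - [0,0,0,0.073]
    - [0,0,0,0]
  jaw: 0
  squeeze: 20

```text
time: 2.5
tool_pos: [0.484, 0.1231, 0.2228]
tcp_rot: [0.463, -0.535, 0.535, -0.463]
wrist_force: [-0.3, -0.2, -0.2]
finger_gap: 0.023
```

```bash
python3 - <<'E'
from h import *
for n in["scene","side"]:
    d=get_image(n);W=cloud(d);cv2.imwrite(f"pics/{n}1.png",d["img"])
    m=(np.abs(W[...,2]-.162)<.006)&(W[...,0]>.45)&(W[...,0]<.68)
    for lo,hi in[(-.1,.02),(.2,.35)]:
        q=W[m&(W[...,1]>lo)&(W[...,1]<hi)]
        if len(q):
            r=cv2.minAreaRect(q[:,:2].astype(np.float32)*1000);print(n,len(q),r)
    q,a,r=spokes(d);k=(np.abs(a)<2.6)&(q[:,2]<.08);print(np.degrees(np.angle(np.exp(4j*a[k]).mean()))/4,np.median(q[k,1]))
from scipy.spatial.transform import Rotation as Ro
s=observe();p=(np.array(s["tool_pos"])-C)@RJ;print(p.round(4),s["time"],s["finger_gap"])
E
```

```text
scene 327 ((534.4614868164062, -46.35896301269531), (38.13630294799805, 40.04099655151367), 79.84832000732422)
scene 417 ((581.5850219726562, 273.0548095703125), (39.244056701660156, 40.13105392456055), 80.07754516601562)
-17.356494955641306 0.0021444994267544545
side 237 ((534.0559692382812, -48.19139862060547), (39.11968994140625, 37.3293342590332), 82.97116088867188)
side 121 ((581.5526123046875, 272.21551513671875), (40.803131103515625, 36.836036682128906), 82.76763153076172)
-17.020547017395007 -0.001243781011049827
[-0.0747  0.0003  0.1226] 2.6 0.01491004354364431
```

View pics/side1.png

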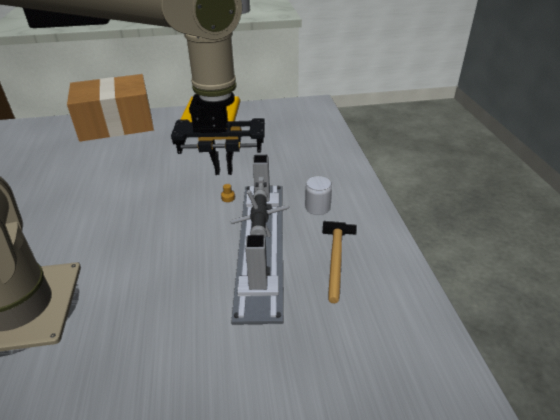

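Emit:
arm_command:
  rows:
    - [0,0.025,0,0]
    - [0,0.025,0,0]
    - [0,0.0225,0.005,0]
    - [0,0,0.01,0]
    - [0,0,0.008,0]
    - [0,0,0.005,0]
    - [0,0,0.005,0]
    - [0,0,0.005,0]

```text
time: 3.4
tool_pos: [0.5224, 0.1177, 0.1509]
tcp_rot: [0.463, -0.534, 0.535, -0.463]
wrist_force: [-1.0, 0.7, -0.3]
finger_gap: 0.0005
```

Emit:
arm_command:
  rows:
    - [0,-0.004,0.01,0]
    - [0,-0.003,0.009,0]
    - [0,0,0.008,0]
    - [0,0.001,0.007,0]
    - [0,0.0015,0.007,0]

```text
time: 3.9
tool_pos: [0.5631, 0.1117, 0.1549]
tcp_rot: [0.463, -0.534, 0.535, -0.463]
wrist_force: [-4.3, -0.6, 4.1]
finger_gap: 0.0005
```

Emit:
arm_command:
  rows:
    - [0,0.002,0.008,0]
    - [0,0.004,0.007,0]
    - [0,0.0045,0.006,0]
    - [0,0.006,0.006,0]
    - [0,0.0065,0.005,0]
    - [0,0,0,0]

```text
time: 4.5
tool_pos: [0.5951, 0.1068, 0.1309]
tcp_rot: [0.463, -0.534, 0.535, -0.463]
wrist_force: [0.3, -0.5, 1.1]
finger_gap: 0.0005
```

```bash
cat > m.py <<'E'
from h import *
import sys
for n in["scene","side"]:
    d=get_image(n);im=d["img"]
    q,a,r=spokes(d);h,e=np.histogram(np.degrees(a),36,(-180,180));print(n,[(int(e[i]),int(h[i])) for i in range(36) if h[i]>3])
    k=(np.abs(a)>1.2)&(np.abs(a)<2.6);print(np.degrees(np.angle(np.exp(4j*a[k]).mean()))/4)
    c=(287,192) if n=="scene" else (258,215)
    crop=im[c[1]-60:c[1]+60,c[0]-80:c[0]+80];cv2.imwrite(f"pics/{n}_{sys.argv[1]}.png",cv2.resize(crop,None,fx=4,fy=4,interpolation=cv2.INTER_CUBIC))
s=observe();print(((np.array(s["tool_pos"])-C)@RJ).round(4),s["time"],np.round(s["wrist_force"],1))
E
python3 m.py a
```

```text
scene [(140, 45), (150, 10)]
-32.42069024324123
side [(-130, 5), (-120, 56), (-40, 10), (-30, 63), (10, 5), (20, 42), (30, 59), (40, 34), (50, 43), (60, 26), (140, 32), (150, 22)]
-28.293455091706342
[0.0365 0.0003 0.0312] 4.6 [-0.3  0.5  0.7]
```

View pics/side_a.png

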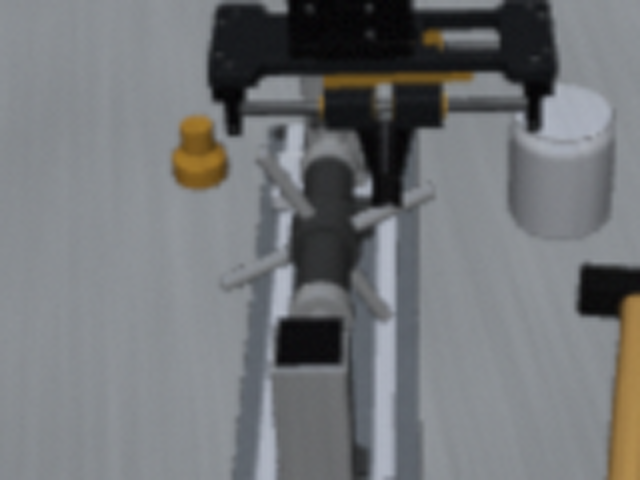

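Emit:
arm_command:
  rows:
    - [0,-0.032,0,0]
    - [0,-0.033,0,0]
    - [0,0,-0.0375,0]
    - [0,0,-0.0375,0]
    - [0,0,-0.0375,0]
    - [0,0.025,0,0]
    - [0,0.025,0,0]
    - [0,0,0.012,0]
    - [0,0,0.012,0]
    - [0,0,0,0]

```text
time: 5.6
tool_pos: [0.5089, 0.1193, 0.1478]
tcp_rot: [0.462, -0.534, 0.535, -0.463]
wrist_force: [-0.1, -0.0, -0.7]
finger_gap: 0.0003
```

Emit:
arm_command:
  rows:
    - [0,-0.005,0.009,0]
    - [0,-0.003,0.008,0]
    - [0,-0.002,0.008,0]
    - [0,-0.001,0.008,0]
    - [0,0,0.008,0]
    - [0,0.001,0.007,0]
    - [0,0.0015,0.007,0]

```text
time: 6.3
tool_pos: [0.5615, 0.1122, 0.1555]
tcp_rot: [0.463, -0.534, 0.534, -0.463]
wrist_force: [-3.7, 1.7, 6.4]
finger_gap: 0.001
```

Emit:
arm_command:
  rows:
    - [0,0.002,0.008,0]
    - [0,0.004,0.007,0]
    - [0,0.0045,0.006,0]
    - [0,0.006,0.006,0]
    - [0,0.0065,0.005,0]
    - [0,0,0,0]

```text
time: 6.9
tool_pos: [0.5938, 0.1069, 0.1317]
tcp_rot: [0.462, -0.534, 0.535, -0.463]
wrist_force: [-0.2, 0.6, 1.6]
finger_gap: 0.0005
```

```bash
python3 m.py b
```

```text
scene [(140, 56), (150, 4)]
-33.729523508590745
side [(-130, 15), (-120, 50), (-40, 17), (-30, 59), (10, 8), (20, 47), (30, 57), (40, 26), (50, 58), (60, 13), (140, 44), (150, 12)]
-30.12485923255409
[0.035  0.0001 0.0317] 7.0 [-0.5 -0.3 -0.2]
```

View pics/side_b.png

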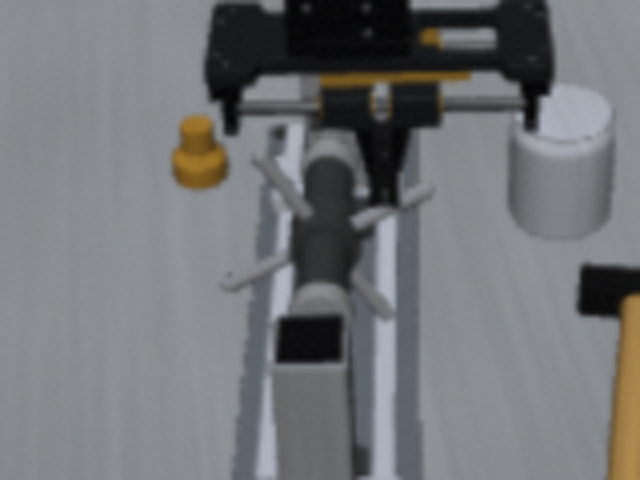

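Emit:
arm_command:
  rows:
    - [0,-0.032,0,0]
    - [0,-0.033,0,0]
    - [0,0,-0.0375,0]
    - [0,0,-0.0375,0]
    - [0,0,-0.0375,0]
    - [0,0.025,0,0]
    - [0,0.025,0,0]
    - [0,0,0.012,0]
    - [0,0,0.012,0]
    - [0,0,0,0]

```text
time: 8.0
tool_pos: [0.5074, 0.1195, 0.1482]
tcp_rot: [0.462, -0.534, 0.535, -0.463]
wrist_force: [-1.2, 0.1, 0.2]
finger_gap: 0.0003
```

Emit:
arm_command:
  rows:
    - [0,-0.005,0.009,0]
    - [0,-0.003,0.008,0]
    - [0,-0.002,0.008,0]
    - [0,-0.001,0.008,0]
    - [0,0,0.008,0]
    - [0,0,0.004,0]

```text
time: 8.6
tool_pos: [0.5502, 0.1139, 0.1588]
tcp_rot: [-0.463, 0.534, -0.534, 0.463]
wrist_force: [-4.3, 1.7, 4.7]
finger_gap: 0.0007
```

Now x_j ≈ -8 mm; advance in small steps watching the force.

Emit:
arm_command:
  rows:
    - [0,0.001,0.005,0]
    - [0,0.001,0.005,0]
    - [0,0.001,0.003,0]
    - [0,0,0,0]

```text
time: 9.0
tool_pos: [0.5628, 0.1117, 0.155]
tcp_rot: [0.463, -0.534, 0.535, -0.463]
wrist_force: [-1.8, 1.2, 2.4]
finger_gap: 0.0001
```

```bash
python3 m.py c
```

```text
scene [(-170, 6), (90, 5), (100, 112)]
14.530287763760935
side [(-80, 15), (-70, 61), (-10, 16), (0, 57), (10, 59), (20, 26), (90, 6), (100, 57), (110, 8)]
16.33234227402562
[0.0045 0.0002 0.0549] 9.1 [-0.2 -0.5  0.8]
```

Emit:
arm_command:
  rows:
    - [0,0.001,0.003,0]
    - [0,0.001,0.003,0]
    - [0,0,0,0]

```text
time: 9.4
tool_pos: [0.5652, 0.1115, 0.1533]
tcp_rot: [-0.465, 0.536, -0.533, 0.461]
wrist_force: [-21.0, 0.6, 17.4]
finger_gap: 0.0003
```

Emit:
arm_command:
  rows:
    - [0,0.001,0.002,0]
    - [0,0,0,0]

```text
time: 9.6
tool_pos: [0.5658, 0.1115, 0.1527]
tcp_rot: [-0.466, 0.536, -0.532, 0.461]
wrist_force: [-30.3, -0.4, 25.9]
finger_gap: 0.0004
```

```bash
python3 m.py d
```

```text
scene [(-170, 4), (100, 115)]
15.191473600622412
side [(-80, 10), (-70, 64), (0, 59), (10, 64), (20, 29), (100, 60), (110, 11)]
16.969087095453126
[0.0078 0.0006 0.0528] 9.7 [-29.1  -0.7  25.6]
```

Emit:
arm_command:
  rows:
    - [0,-0.002,-0.01,0]
    - [0,-0.01,-0.02,0]
    - [0,-0.04,-0.02,0]
    - [0,-0.04,-0.02,0]
    - [0,-0.02,-0.02,0]
    - [0,0,0,0]
    - [0,0,0,0]

```text
time: 10.4
tool_pos: [0.4814, 0.1231, 0.2639]
tcp_rot: [0.463, -0.534, 0.535, -0.463]
wrist_force: [-0.3, -0.3, 0.3]
finger_gap: 0.0001
```

```bash
python3 m.py e; python3 - <<'E'
from h import *
for n in["scene","side"]:
    d=get_image(n);W=cloud(d);cv2.imwrite(f"pics/{n}2.png",d["img"]);c=[]
    m=(np.abs(W[...,2]-.162)<.006)&(W[...,0]>.45)&(W[...,0]<.68)
    for lo,hi in[(-.1,.02),(.2,.35)]:
        q=W[m&(W[...,1]>lo)&(W[...,1]<hi)];c.append(np.array(cv2.minAreaRect(q[:,:2].astype(np.float32)*1000)[0]))
    print(n,np.linalg.norm(c[1]-c[0])/2)
    q,a,r=spokes(d);k=(q[:,2]<.08);print(np.degrees(np.angle(np.exp(4j*a[k]).mean()))/4)
E
```

```text
scene [(-170, 4), (-80, 4), (-70, 103), (-60, 7), (10, 28), (20, 42), (90, 4), (100, 116)]
15.491550517595861
side [(-80, 13), (-70, 62), (10, 43), (20, 32), (100, 60), (110, 12)]
16.918660531509975
[-0.0776 -0.0002  0.1626] 10.5 [-0.  -0.7 -0.9]
scene 156.20984812443166
20.032086391960426
side 156.9661737212048
19.98471493354629
```

View pics/scene_e.png

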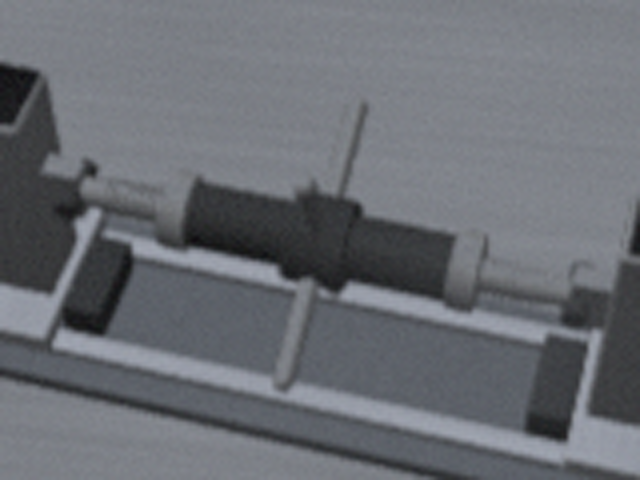

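The spokes sit at 20.0° past upright, which matches the 6.63 rad stop. The half-spacing of the posts is about 157 mm, so they are home, with the shoes against the stop blocks. The robot is clear.

```bash
python3 -c "
from bench import *
print(close_job())"
```

```text
the job is handed in; nothing more can be done
None
```

The turnbuckle is turned to its stop and both posts are drawn home. I handed the job in at about 10.6 s. I pushed the spokes away from the robot with the shut fingers in three arc strokes, then pulled the fingers back and up clear of everything.

- **At the stop:** on the last push the force rose to about 40 N and the body stopped turning. This was finger contact, well under the 120 N wrist limit.
- **Angle:** after the fingers were clear, all four spokes together gave 20.0° past upright in both cameras, which matches 6.63 rad. A cruder readout from part of the spokes gave 15–17°. It is biased, but would still be within tolerance.
- **Posts:** the measured half-spacing is 156.2 mm from the scene camera and 157.0 mm from the side camera, against 157 mm when home. The two disagree by 0.8 mm, which is within calibration. The close-up shows the shoes against the stop blocks.
- **Start angle:** I inferred it as 2.84 rad from the spokes and post spacing. The turn needed to reach the stop fits that.
- **Bystanders:** I never went near the mallet, tin or die, and the tin and die looked unmoved in the close-ups. I did not measure their positions again at the end.

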